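# Check both springs of the bevel jig

## Robot

A 6-joint arm with a two-finger parallel gripper is mounted at the origin on the work surface. World frame = base frame: x ahead of the robot, y to its left, z up, the work surface at z = 0. Lengths are in m, angles in rad, forces in N, time in s.
With the tool pointing down it reaches from about 0.425 to 0.95 m from the base axis. Payload 3.5 kg.
Tool frame: the origin (TCP) lies midway between the tips of the shut fingers; the grasp point (between the pads) lies 19 mm behind it; x points along the fingers, y is the direction in which the jaws open and shut, and the axes are right-handed (so a half turn about x gives the same grasp; the last joint's range is limited). The gripper opens to 85 mm and grips with 20 to 120 N. Pads are 22 mm wide; open, the fingers measure 114 mm over their backs; the gripper's body (76 mm by 85 mm) begins 54 mm behind the grasp point. The pads swing forward as they close: fully open they stand 13 mm farther back than shut.
Start: joints at [1.038, 0.286, 1.577, -0, 1.279, -0.15], TCP at [0.252, 0.626, 0.206] pointing down, gripper open.
Joint ranges: [-2.77, 2.77], [-0.9, 2.22], [0.21, 2.48], [-1.53, 4.67], [0.24, 2.81], [-2.84, 2.84]. Speed limits (rad/s): [2.79, 2.79, 3.14, 3.14, 3.14, 3.14].

## Interface

Orientations are given as a unit quaternion [x, y, z, w].
In Python, from plant import ctrl, vision gives the robot as it stands. The module is installed in compiled form; this text tells all that it offers.
- The arm moves only by the tool play_rows, never from a script. Its arguments are lists of equal length, an entry for each row: "claw": the closure in counts, from 0 (fully open) to 255 (shut); "travel": the shift along the tool's x, y, z in m, a list of three; "dr": the turn, a rotation vector about the tool's x, y, z in rad, a list of three. In form: {"claw": [claw, ...], "travel": [[tx, ty, tz], ...], "dr": [[wx, wy, wz], ...]}. A call has 1 to 20 rows; each row is the pose to reach, as a shift and turn from the pose measured when the call began, along the tool's axes at that moment; what a row does not reach only later rows make up. A row lasts 1/10 s, in which the tool goes at most 50 mm and 8.59 degrees, less where a joint would pass 70% of its speed; a pose out of reach is approached as far as the arm can. A call with a gripper value outside its range is refused whole. The fingers move at their own pace and stop on an object; "force" is the grip in N (left out, the last holds). Time passes only in rows, so rows that repeat a pose let the fingers close. It gives the time, the measured TCP pose, the force and the opening at its end, in the units of the state.
- ctrl.get_state(): the state, without advancing time (a new reading comes with each control period).
- vision.read_camera(name): name is "side" or "top" or "wrist"; returns a dict with "img" (384x512x3 uint8, red, green, blue), "range_z" (384x512 float32, m along the optical axis (not along the pixel's ray), 0 where there is no reading), "K" (3x3 intrinsics, pixels), "world_to_cam" (4x4, takes a point from world to camera coordinates). Camera axes: x right, y up, looking along -z (the intrinsics and any distortion apply to the point x, -y, -z); pixel columns grow to the right and rows downward; lengths in m; the calibration is good to about 2 mm. The wrist camera is an equidistant fisheye: a pixel r from the principal point sees the ray r / f radians off the axis. A picture is of the moment at which its call begins.
- ctrl.sign_off(): hands the job in, once; it reports no verdict.
The state is a dict: "time": time; "qpos": joint angles; "dq": joint speeds; "joint_efforts": joint torques, N m; "eef_pos": TCP position; "tcp_rot": TCP orientation; "contact_force": force on the tool from outside, world axes, zero at the start; "wrist_torque": the same for the moment, N m; "opening": opening from 0.0 (shut) to 1.0 (fully open).
Only numpy, scipy, OpenCV 4.12 (cv2) and the standard library are available. Lean on these libraries where they do the work, as an engineer would, in place of code of your own. Each camera call takes 0.05 s, during which the arm holds its last target.

## Task

Check the spring travel of the knife-bevel jig before a blade goes on it. With the fingertips, press the round pad down until its needle stands in the gap of the brass index clip on its post, hold it there for about a second, without pushing the needle on below the clip, and let the corner spring all the way back up; then do the same with the square pad, its own needle and clip. Tilt only one corner at a time, leave the clips where they are set, and do not pick up or disturb anything else on the bench.

Things in the scene. Friction and masses are not known exactly. Their poses are not given: they have to be found in the camera images.
- mount: fixed dark steel base of the jig, 12 mm high: origin on the bench under the middle of the tilt plate; at yaw 0 x points away from the robot, y to its left. In this frame the round pad is at (60, -60) mm, the square pad at (-60, 60). Two graduated posts 24 mm wide, tops 90 mm above the bench (the jig's highest), stand about 78 mm beyond the pads: along +x of the round one, +y of the square one
- pivot (a point): ball pivot of the tilt plate, under the plate's plain corner, at (-60, -60, 70) mm in the base's frame. The plate is an aluminium square 150 mm wide, 8 mm thick, its top 74 mm above the bench; a coil spring stands under each of the two corners next to the pivot, which carry the pads
- round_pad (a point): centre of the top of the round rubber pad (28 mm across, 6 mm high) on the plate's far corner; top 80 mm above the bench at rest. 120 mm from the pivot
- square_pad (a point): centre of the top of the square rubber pad (26 mm wide, 6 mm high) on the plate's left corner; top 80 mm above the bench at rest. 120 mm from the pivot
- needle_far (a point): reading point on the 5 mm thick needle that juts out 80 mm beyond the round pad and bends sideways across its post; 209 mm from the pivot, so it sinks 1.74 mm for each 1 mm the round pad is pressed; 70 mm above the bench at rest
- needle_left (a point): reading point on the straight 5 mm thick needle that juts out 80 mm beyond the square pad across its post; 200 mm from the pivot, so it sinks 1.67 mm for each 1 mm the square pad is pressed; 70 mm above the bench at rest
- index_far (a point): middle of the gap of the brass forked index clip on the round pad's post: two level prongs 12 mm apart (each 5 mm high), the needle is at the index when it lies at the height of the gap. The clip is locked somewhere 34 to 52 mm above the bench and must not be shifted
- index_left (a point): middle of the gap of the same kind of brass clip on the square pad's post, also 34 to 52 mm above the bench, set independently
- tilt_far (a joint): tilt of the plate at the round pad's corner, rad: 0 at rest against its stop, grows as the pad goes down (pad sinks 120 mm x sin), hard stop at 0.26. Spring: about 1 N on the pad to start it, about 5 N at 0.17
- tilt_left (a joint): the same for the square pad's corner, independent of the other: about 1.5 N to start, about 7 N at 0.17
- knife: finished knife lying flat, 220 mm long, dark wood handle; origin about 110 mm from the handle's butt, on the underside; a bystander
- handle_slab: wooden handle slab 75 x 32 x 10 mm lying beside the jig; origin under its centre; a bystander
- bolster: brass cylinder 22 mm across, 22 mm high, standing beside the jig; origin under its centre; a bystander
- epoxy: white bottle 52 mm across, 130 mm high; origin under its centre; a bystander
- tin: metal can 76 mm across, 90 mm high; origin under its centre; a bystander
- brush: brush 200 mm long lying on the bench; a bystander
- driver: screwdriver 180 mm long lying on the bench; a bystander

How it is judged:
By the outcome, as a careful person would: the job done as asked, in the order asked, and still so for the second after the job is handed in, with the robot touching nothing.
It also fails if it takes over 51 s, if anything falls off the work surface, if the arm or the gripper's body presses on something with over 40 N, if the wrist force passes 120 N, or if a joint passes its speed limit or range.

## Working session

There is one attempt and no reset: what is moved stays moved. The work goes in short steps, Python scripts to look and compute and a tool call to move; the robot and the scene stay as the last step left them, time stands still between calls to the robot, and variables do not carry over. Pictures are saved under pics/ and viewed, and the job is handed in when it is done.

Besides the shell and the picture viewer there is one more tool, called after "Emit:" by a JSON object that holds its "method" and its "body". play_rows: Moves the arm, as the interface text tells. Its arguments: {"type":"object","properties":{"claw":{"type":"array","items":{"type":"number"}},"travel":{"type":"array","items":{"type":"array","items":{"type":"number"}}},"dr":{"type":"array","items":{"type":"array","items":{"type":"number"}}},"force":{"type":"number"}},"required":["claw","travel","dr"]}

```bash
mkdir -p pics; cat > h.py <<'E'
import numpy as np, cv2
from plant import ctrl, vision
def snap(n,f,save=True):
    r=vision.read_camera(n); np.savez('pics/'+f+'.npz',**r)
    cv2.imwrite('pics/'+f+'.png',cv2.cvtColor(r['img'],cv2.COLOR_RGB2BGR)); return r
def load(f): return dict(np.load('pics/'+f+'.npz'))
def crop(f,x0,y0,x1,y1,s,out):
    im=cv2.imread('pics/'+f+'.png')[y0:y1,x0:x1]
    cv2.imwrite('pics/'+out+'.png',cv2.resize(im,None,fx=s,fy=s,interpolation=cv2.INTER_CUBIC))
def px2w(r,u,v,z=None):
    K=r['K'];d=z if z else float(r['range_z'][int(round(v)),int(round(u))])
    c=np.array([(u-K[0,2])/K[0,0]*d,-(v-K[1,2])/K[1,1]*d,-d,1])
    return (np.linalg.inv(r['world_to_cam'])@c)[:3]
def px2plane(r,u,v,axis,val):
    a=px2w(r,u,v,.1);b=px2w(r,u,v,1.);t=(val-a[axis])/(b-a)[axis];return a+t*(b-a)
def w2px(r,p):
    c=r['world_to_cam']@np.append(p,1);K=r['K']
    return np.array([K[0,2]+K[0,0]*c[0]/-c[2],K[1,2]-K[1,1]*c[1]/-c[2]])
E
python3 - <<'E'
from h import *
for n in ['side','top','wrist']:
    r=snap(n,n+'0'); print(n,r['K'].tolist(),np.linalg.inv(r['world_to_cam']).round(3).tolist(),list(r))
print(ctrl.get_state())
E
```

```text
side [[377.69248755198134, 0.0, 257.606017753725], [0.0, 377.69248755198134, 189.1296450777341], [0.0, 0.0, 1.0]] [[0.973, 0.139, -0.186, 0.337], [-0.232, 0.583, -0.779, -0.867], [0.0, 0.8, 0.599, 0.781], [0.0, 0.0, 0.0, 1.0]] ['img', 'range_z', 'K', 'world_to_cam']
top [[370.94545704972484, 0.0, 251.71416286301633], [0.0, 370.94545704972484, 188.25701398999092], [0.0, 0.0, 1.0]] [[0.138, 0.968, -0.21, 0.334], [-0.99, 0.136, -0.024, 0.016], [0.005, 0.212, 0.977, 1.115], [0.0, 0.0, 0.0, 1.0]] ['img', 'range_z', 'K', 'world_to_cam']
wrist [[297.3186396354542, 0.0, 257.26188442643047], [0.0, 297.3186396354542, 195.5545300102238], [0.0, 0.0, 1.0]] [[0.374, -0.882, -0.286, 0.178], [0.928, 0.355, 0.118, 0.656], [-0.002, -0.31, 0.951, 0.373], [0.0, 0.0, 0.0, 1.0]] ['img', 'range_z', 'K', 'world_to_cam']
{'time': 0.15, 'qpos': array([ 1.03804565e+00,  2.87005101e-01,  1.57784287e+00,  1.15642641e-05,
        1.27858692e+00, -1.50016399e-01]), 'dq': array([-0.00159376,  0.00060195, -0.004633  , -0.00098126, -0.00053862,
       -0.00210666]), 'joint_efforts': array([ 9.23589905e-04, -4.06601787e+01, -2.93142164e+01, -1.76924868e-04,
        3.93885755e-03,  3.40561499e-06]), 'eef_pos': array([0.25177948, 0.62568668, 0.20463518]), 'tcp_rot': array([ 0.13388127,  0.69441986, -0.13510614,  0.69397636]), 'contact_force': array([ 0.00757052,  0.88072162, -0.38434107]), 'wrist_torque': array([-0.00863956, -0.00724729, -0.03779476]), 'opening': 0.9982414886750314}
```

```bash
python3 -c "
import cv2,numpy as np
a=cv2.imread('pics/side0.png');b=cv2.imread('pics/top0.png')
for n,i in (('s',a),('t',b)): cv2.imwrite('pics/'+n+'1.png',cv2.resize(i,(800,600)))"
```

```text
(no output)
```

View pics/s1.png

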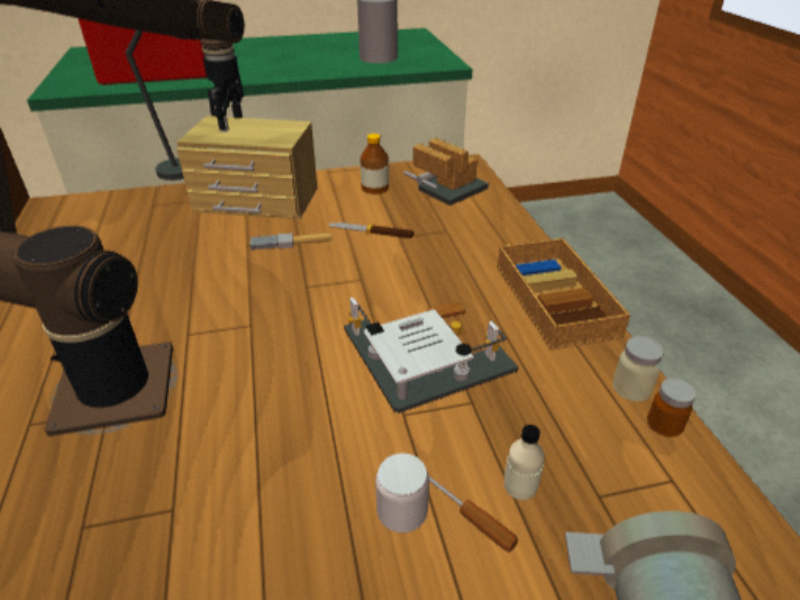

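View pics/t1.png

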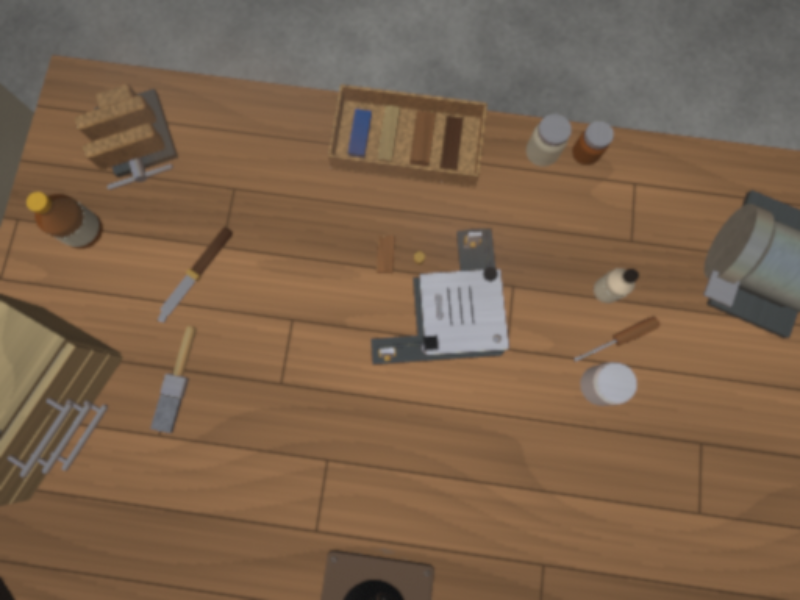

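View pics/wrist0.png

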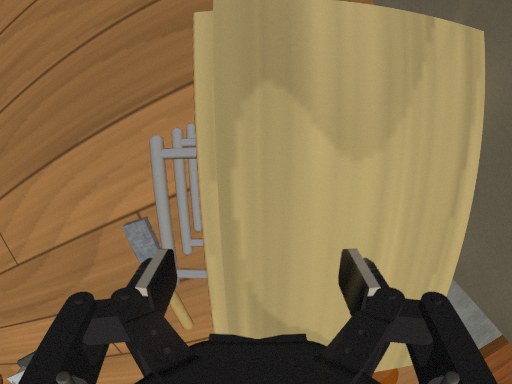

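The side view has the jig at about (430,350) in the 800-wide picture and the top view has it at about (460,300). The arm is clear of it, above the drawer box. Next I'll enlarge both views.

```bash
python3 -c "
from h import *
crop('top0',225,135,345,245,6,'tc'); crop('side0',215,180,345,270,6,'sc')"
```

```text
(no output)
```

View pics/tc.png

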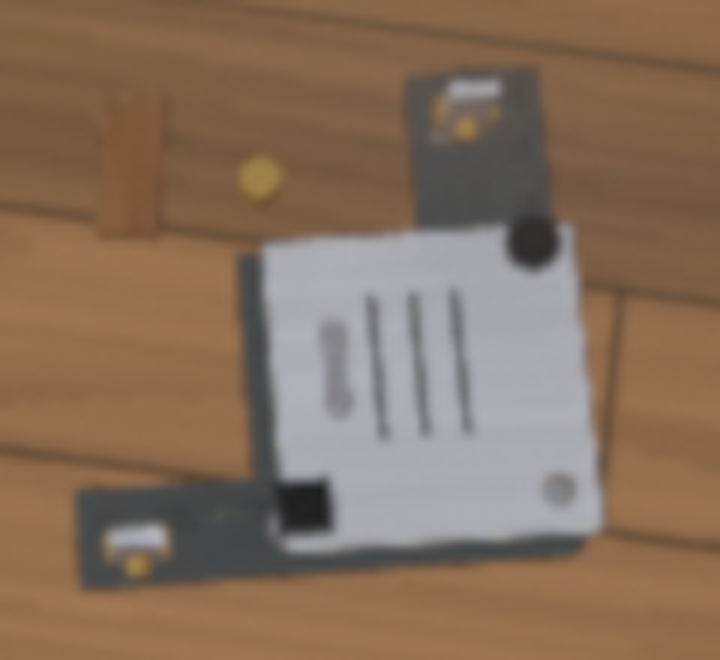

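View pics/sc.png

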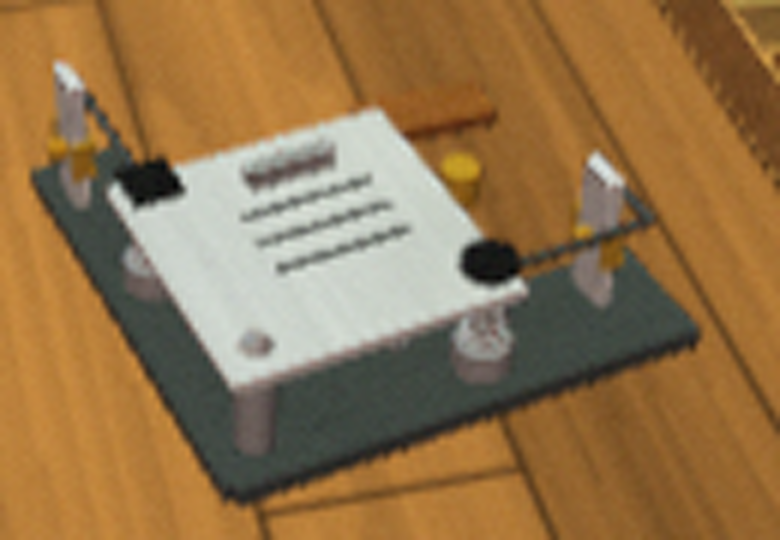

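In the top crop, the round pad is at (532,240), the square pad at (305,505) and the pivot screw at (558,488). The side crop shows both posts, their brass clips and the needles.

```bash
python3 - <<'E'
from h import *
t=load('top0');s=load('side0')
T=lambda u,v:(u/6+225,v/6+135); S=lambda u,v:(u/6+215,v/6+180)
for n,a,b,z in [('round',(532,240),(490,260),.08),('square',(305,505),(150,182),.08),('screw',(558,488),(256,343),.074),
  ('postfar',(474,88),(604,158),.09),('postleft',(136,536),(66,73),.09)]:
    print(n,px2plane(t,*T(*a),2,z).round(4),px2plane(s,*S(*b),2,z).round(4),'depth',px2w(t,*T(*a)).round(4),px2w(s,*S(*b)).round(4))
# fit SE2 
P={'round':((60,-60),.08),'square':((-60,60),.08),'screw':((-60,-60),.074)}
E
```

```text
round [ 0.6205 -0.1298  0.08  ] [ 0.6226 -0.1341  0.08  ] depth [ 0.6203 -0.1297  0.0805] [ 0.6234 -0.132   0.078 ]
square [ 0.4785 -0.0378  0.08  ] [ 0.4812 -0.0432  0.08  ] depth [ 0.4788 -0.0379  0.078 ] [ 0.4819 -0.0391  0.0765]
screw [ 0.5039 -0.1552  0.074 ] [ 0.5065 -0.1562  0.074 ] depth [ 0.5033 -0.1546  0.0777] [ 0.5062 -0.1577  0.0755]
postfar [ 0.6891 -0.0928  0.09  ] [ 0.6945 -0.0878  0.09  ] depth [ 0.6892 -0.0929  0.0895] [ 7.413e-01  1.410e-02 -5.000e-04]
postleft [0.452  0.0382 0.09  ] [0.4546 0.0384 0.09  ] depth [0.452  0.0382 0.0903] [0.4552 0.0425 0.0868]
```

```bash
cat >> h.py <<'E'
from scipy.spatial.transform import Rotation as R
def tool(st=None):
    st=st or ctrl.get_state(); M=np.eye(4); M[:3,:3]=R.from_quat(st['tcp_rot']).as_matrix(); M[:3,3]=st['eef_pos']; return M
def goal(M,pos,Rg=None):
    "travel, rotvec from current tool M to world pose"
    tr=M[:3,:3].T@(np.array(pos)-M[:3,3]); rv=R.from_matrix(M[:3,:3].T@Rg).as_rotvec() if Rg is not None else np.zeros(3)
    return tr.round(4),rv.round(4)
def fish(r,p):
    c=r['world_to_cam']@np.append(p,1); x,y,z=c[0],-c[1],-c[2]; rho=np.hypot(x,y); th=np.arctan2(rho,z); K=r['K']
    return np.array([K[0,2]+K[0,0]*th*x/rho,K[1,2]+K[1,1]*th*y/rho])
def fray(r,u,v):
    K=r['K']; a=np.array([u-K[0,2],v-K[1,2]])/K[0,0]; th=np.hypot(*a); d=np.array([np.sin(th)*a[0]/th,-np.sin(th)*a[1]/th,-np.cos(th)])
    W=np.linalg.inv(r['world_to_cam']); return W[:3,3],W[:3,:3]@d
E
python3 - <<'E'
from h import *
M=tool(); print(M.round(3)); W=np.linalg.inv(load('wrist0')['world_to_cam']); C=np.linalg.inv(M)@W; print(C.round(4)); np.save('C.npy',C)
# fit jig
E
```

```text
[[-0.001  0.373  0.928  0.252]
 [-0.002  0.928 -0.373  0.626]
 [-1.    -0.002 -0.     0.205]
 [ 0.     0.     0.     1.   ]]
[[ 4.000e-04  3.098e-01 -9.508e-01 -1.687e-01]
 [ 1.000e+00  1.000e-04  5.000e-04  0.000e+00]
 [ 3.000e-04 -9.508e-01 -3.098e-01 -7.940e-02]
 [ 0.000e+00  0.000e+00  0.000e+00  1.000e+00]]
```

```bash
python3 - <<'E'
from h import *
M=tool(); Rg=np.array([[0,0,-1],[0,-1,0],[-1,0,0]]).astype(float); print(np.linalg.det(Rg)); print(goal(M,[.66,-.09,.24],Rg))
E
```

```text
1.0
(array([-0.0346, -0.5115,  0.646 ]), array([2.7589e+00, 2.4000e-03, 9.0000e-04]))
```

Emit:
{"method": "play_rows", "body": {"claw": [255, 255, 255, 255, 255, 255, 255, 255, 255, 255, 255, 255, 255, 255, 255, 255, 255, 255, 255, 255], "travel": [[-0.035, -0.511, 0.646], [-0.035, -0.511, 0.646], [-0.035, -0.511, 0.646], [-0.035, -0.511, 0.646], [-0.035, -0.511, 0.646], [-0.035, -0.511, 0.646], [-0.035, -0.511, 0.646], [-0.035, -0.511, 0.646], [-0.035, -0.511, 0.646], [-0.035, -0.511, 0.646], [-0.035, -0.511, 0.646], [-0.035, -0.511, 0.646], [-0.035, -0.511, 0.646], [-0.035, -0.511, 0.646], [-0.035, -0.511, 0.646], [-0.035, -0.511, 0.646], [-0.035, -0.511, 0.646], [-0.035, -0.511, 0.646], [-0.035, -0.511, 0.646], [-0.035, -0.511, 0.646]], "dr": [[2.76, 0, 0], [2.76, 0, 0], [2.76, 0, 0], [2.76, 0, 0], [2.76, 0, 0], [2.76, 0, 0], [2.76, 0, 0], [2.76, 0, 0], [2.76, 0, 0], [2.76, 0, 0], [2.76, 0, 0], [2.76, 0, 0], [2.76, 0, 0], [2.76, 0, 0], [2.76, 0, 0], [2.76, 0, 0], [2.76, 0, 0], [2.76, 0, 0], [2.76, 0, 0], [2.76, 0, 0]]}}

```text
time: 2.15
eef_pos: [0.66, -0.09, 0.2397]
tcp_rot: [-0.706, 0.001, 0.708, 0.0]
contact_force: [-0.8, -0.7, -0.1]
opening: -0.0
```

```bash
python3 - <<'E'
from h import *
M=tool(); print(M.round(3),ctrl.get_state()['qpos'])
a=np.radians(40);X=np.array([-np.sin(a),0,-np.cos(a)]);Z=np.array([-np.cos(a),0,np.sin(a)]);Rg=np.stack([X,np.cross(Z,X),Z],1)
print(goal(M,[.72,-.09,.14],Rg)); snap('wrist','w1')
E
```

```text
[[-0.002 -0.002 -1.     0.66 ]
 [-0.001 -1.     0.002 -0.09 ]
 [-1.     0.001  0.002  0.24 ]
 [ 0.     0.     0.     1.   ]] [-0.286765    0.24533763  1.56434187 -0.00185291  1.33357588  1.28611824]
(array([ 0.0995, -0.0002, -0.0602]), array([-2.00e-03, -6.96e-01, -6.00e-04]))
```

View pics/w1.png

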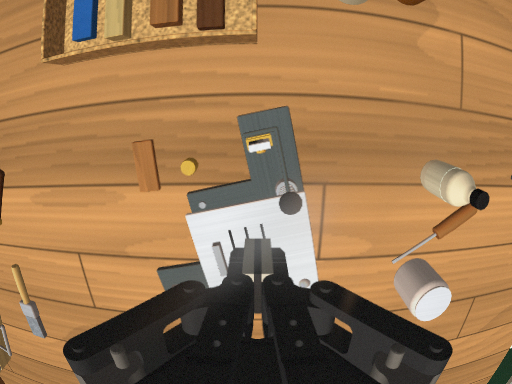

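Emit:
{"method": "play_rows", "body": {"claw": [255, 255, 255, 255, 255, 255, 255], "travel": [[0.1, 0, -0.06], [0.1, 0, -0.06], [0.1, 0, -0.06], [0.1, 0, -0.06], [0.1, 0, -0.06], [0.1, 0, -0.06], [0.1, 0, -0.06]], "dr": [[0, -0.2, 0], [0, -0.35, 0], [0, -0.5, 0], [0, -0.7, 0], [0, -0.7, 0], [0, -0.7, 0], [0, -0.7, 0]]}}

```text
time: 2.9
eef_pos: [0.7196, -0.0894, 0.1382]
tcp_rot: [-0.421, -0.0, 0.907, -0.001]
contact_force: [-1.0, -0.4, 0.5]
opening: 0.002
```

```bash
python3 - <<'E'
from h import *
print(tool().round(3)); snap('wrist','w2')
E
```

```text
[[-0.646  0.001 -0.763  0.72 ]
 [-0.001 -1.    -0.    -0.089]
 [-0.763  0.     0.646  0.138]
 [ 0.     0.     0.     1.   ]]
```

View pics/w2.png

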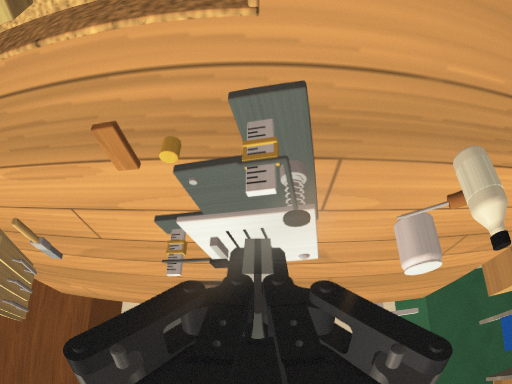

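```bash
python3 - <<'E'
from h import *
im=cv2.imread('pics/w2.png')
a=im[75:235,220:330]; cv2.imwrite('pics/w2a.png',cv2.resize(cv2.rotate(a,cv2.ROTATE_180),None,fx=5,fy=3.7*5/5 if 0 else 5,interpolation=cv2.INTER_CUBIC)[:800][:600])
b=im[205:290,145:245]; cv2.imwrite('pics/w2b.png',cv2.resize(cv2.rotate(b,cv2.ROTATE_180),None,fx=7,fy=7,interpolation=cv2.INTER_CUBIC))
E
```

```text
(no output)
```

View pics/w2a.png

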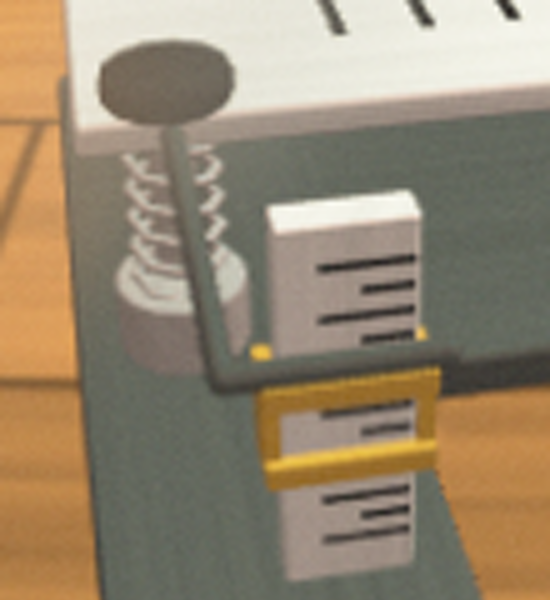

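View pics/w2b.png

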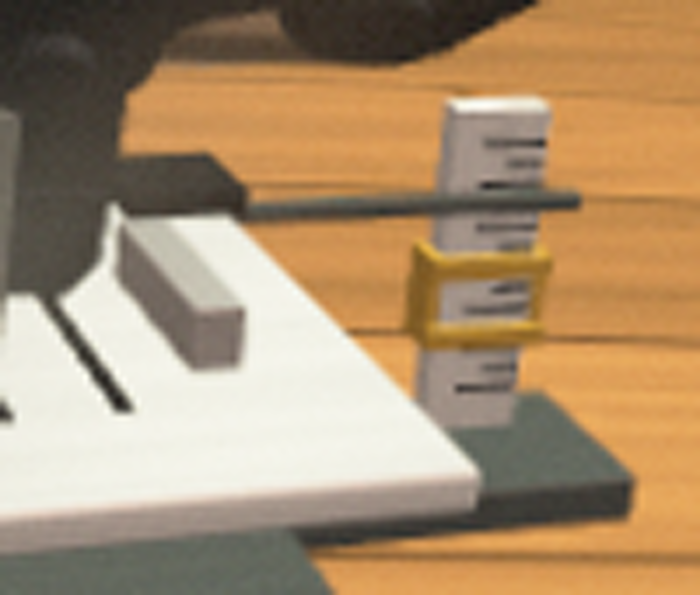

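The wrist view is upside down. After turning the crops upright, each shows a clip with two brass prongs and the needle above. In the far crop the prongs are at y≈388 and 462. In the left crop they are at y≈265 and 333. I'll get their heights from the depth readings.

```bash
cat >> h.py <<'E'
def fw(r,u,v,dep=None):
    o,d=fray(r,u,v); W=np.linalg.inv(r['world_to_cam']); f=-W[:3,2]
    z=dep or float(r['range_z'][int(round(v)),int(round(u))]); return o+d*z/(d@f)
E
python3 - <<'E'
from h import *
r=load('w2')
A=lambda x,y:(329.5-(x+.5)/5,234.5-(y+.5)/5)
B=lambda x,y:(244.5-(x+.5)/7,289.5-(y+.5)/7)
O=np.array([.505,-.156]);ya=np.radians(12);ex=np.array([np.cos(ya),np.sin(ya)]);ey=np.array([-ex[1],ex[0]])
def jf(p): d=p[:2]-O; return (np.array([d@ex-.06,d@ey-.06,p[2]])*1000).round(1)
def show(n,q): p=fw(r,*q); print(n,np.round(q,1),p.round(4),'jig',jf(p))
for n,q in dict(toppost=(345,215),facepost=(340,240),post2=(340,300),up_prong=(350,388),up_prong2=(300,395),lowprong=(350,462),lowprong2=(300,468),gapface=(300,440),below=(345,540),needle=(300,372),needle2=(380,357),bend=(225,380),pad=(168,75)).items(): show('F '+n,A(*q))
for n,q in dict(toppost=(500,103),face=(470,160),up=(470,266),up2=(520,264),low=(470,336),low2=(520,330),gap=(470,295),below=(470,400),needle=(480,203),needle2=(560,200)).items(): show('L '+n,B(*q))
E
```

```text
F toppost [260.4 191.4] [ 0.6921 -0.0918  0.0904] jig [136.3 -36.1  90.4]
F facepost [261.4 186.4] [ 0.6942 -0.0926  0.0871] jig [138.2 -37.3  87.1]
F post2 [261.4 174.4] [ 0.6947 -0.0927  0.0759] jig [138.7 -37.5  75.9]
F up_prong [259.4 156.8] [ 0.6976 -0.0911  0.0599] jig [141.8 -36.6  59.9]
F up_prong2 [269.4 155.4] [ 0.6998 -0.0993  0.0602] jig [142.3 -45.1  60.2]
F lowprong [259.4 142. ] [ 0.6974 -0.0912  0.0432] jig [141.6 -36.6  43.2]
F lowprong2 [269.4 140.8] [ 0.6994 -0.0998  0.0435] jig [141.8 -45.4  43.5]
F gapface [269.4 146.4] [ 0.6963 -0.0998  0.0473] jig [138.8 -44.8  47.3]
F below [260.4 126.4] [ 0.6954 -0.0923  0.022 ] jig [139.5 -37.2  22. ]
F needle [269.4 160. ] [ 0.7078 -0.0988  0.0715] jig [150.3 -46.2  71.5]
F needle2 [253.4 163. ] [ 0.7057 -0.0863  0.0728] jig [150.8 -33.6  72.8]
F bend [284.4 158.4] [ 0.7113 -0.1102  0.0726] jig [151.3 -58.1  72.6]
F pad [295.8 219.4] [ 0.6256 -0.1279  0.0811] jig [ 63.8 -57.6  81.1]
L toppost [173.  274.7] [0.4536 0.0407 0.0906] jig [-69.4 143.1  90.6]
L face [177.3 266.6] [0.4594 0.0334 0.0788] jig [-65.2 134.8  78.8]
L up [177.3 251.4] [0.4616 0.0355 0.0545] jig [-62.6 136.4  54.5]
L up2 [170.1 251.7] [0.4601 0.0477 0.0548] jig [-61.5 148.6  54.8]
L low [177.3 241.4] [0.4607 0.0378 0.037 ] jig [-63.1 138.8  37. ]
L low2 [170.1 242.3] [0.4594 0.05   0.0383] jig [-61.8 151.   38.3]
L gap [177.3 247.3] [0.4588 0.0371 0.0464] jig [-65.  138.5  46.4]
L below [177.3 232.3] [0.4564 0.041  0.019 ] jig [-66.6 142.8  19. ]
L needle [175.9 260.4] [0.4685 0.0342 0.0719] jig [-56.2 133.6  71.9]
L needle2 [164.4 260.9] [0.4637 0.054  0.0718] jig [-56.7 154.   71.8]
```

Measured clip middles are about 50.5 mm (far) and 45.5 mm (left). They need about 11 mm and 15 mm of pad travel. Next I'll move to a tilted hover over the round pad, with the camera still facing the far clip.

```bash
cat >> h.py <<'E'
def tilt(yaw,a):
    "z_tool heading yaw (rad) tilted: fingers lean toward z side"
    h=np.array([np.cos(yaw),np.sin(yaw),0]);u=np.array([0,0,1.]);X=np.sin(a)*h-np.cos(a)*u;Z=np.cos(a)*h+np.sin(a)*u
    return np.stack([X,np.cross(Z,X),Z],1)
def tcp_for(corner,Rg,off=.011): return np.array(corner)+off*Rg[:,2]
E
python3 - <<'E'
from h import *
M=tool();Rg=tilt(np.pi,np.radians(30));p=tcp_for([.623,-.131,.095],Rg);print(p)
print(goal(M,p+[0,0,.045],Rg),goal(M,p,Rg))
E
```

```text
[ 0.61347372 -0.131       0.1005    ]
(array([0.0646, 0.0413, 0.0847]), array([-1.000e-04,  1.762e-01, -1.300e-03])) (array([0.0991, 0.0413, 0.0557]), array([-1.000e-04,  1.762e-01, -1.300e-03]))
```

Emit:
{"method": "play_rows", "body": {"claw": [255, 255, 255, 255, 255, 255, 255, 255], "travel": [[0.032, 0.02, 0.042], [0.065, 0.041, 0.085], [0.065, 0.041, 0.085], [0.065, 0.041, 0.085], [0.082, 0.041, 0.07], [0.099, 0.041, 0.056], [0.099, 0.041, 0.056], [0.099, 0.041, 0.056]], "dr": [[0, 0.08, 0], [0, 0.176, 0], [0, 0.176, 0], [0, 0.176, 0], [0, 0.176, 0], [0, 0.176, 0], [0, 0.176, 0], [0, 0.176, 0]]}}

```text
time: 3.75
eef_pos: [0.6144, -0.1306, 0.1022]
tcp_rot: [-0.501, 0.0, 0.865, -0.001]
contact_force: [1.5, -0.7, 0.3]
opening: 0.002
```

```bash
python3 - <<'E'
from h import *
print(tool().round(4)); r=snap('wrist','w3'); snap('side','s3')
c=tool()[:3,3]-.011*tool()[:3,2]; print('corner',c,fish(r,c),'pad',fish(r,[.623,-.131,.08]))
im=cv2.rotate(cv2.imread('pics/w3.png'),cv2.ROTATE_180);cv2.imwrite('pics/w3r.png',cv2.resize(im[100:384,130:400],None,fx=2.1,fy=2.1,interpolation=cv2.INTER_CUBIC))
crop('side0',0,0,1,1,1,'x');crop('s3',215,150,345,270,5,'s3c')
E
```

```text
[[-4.981e-01  1.300e-03 -8.671e-01  6.144e-01]
 [-2.100e-03 -1.000e+00 -2.000e-04 -1.306e-01]
 [-8.671e-01  1.700e-03  4.981e-01  1.022e-01]
 [ 0.000e+00  0.000e+00  0.000e+00  1.000e+00]]
corner [ 0.62444363 -0.13088009  0.09753404] [257.86617316 216.5291338 ] pad [257.95840118 196.65497915]
```

View pics/w3r.png

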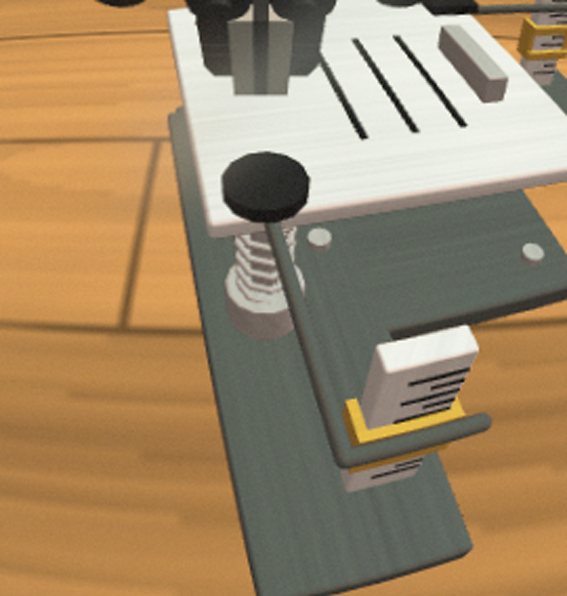

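View pics/s3c.png

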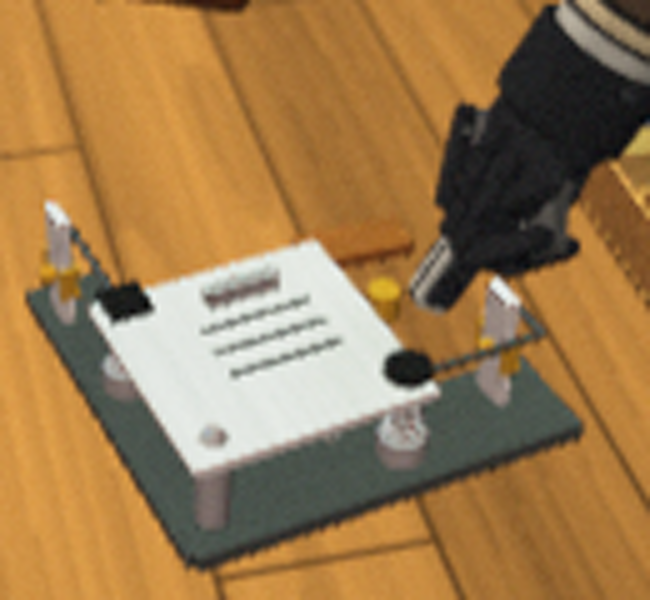

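The pad in the turned wrist crop is at (265,185), as predicted. The fingertip edge at (258,95) sits higher than my assumed corner, so I'll measure the real tip from depth and the side camera.

```bash
python3 - <<'E'
from h import *
r=load('w3');M=tool();s=load('s3')
print('TCP px',fish(r,M[:3,3]))
for v in range(228,250,2):
    for u in (252,262): 
        p=fw(r,u,v); print(u,v,p.round(4),'tool',(M[:3,:3].T@(p-M[:3,3])*1000).round(1))
for n,p in (('tcp',M[:3,3]),('corner',M[:3,3]-.011*M[:3,2]),('pad',[.623,-.131,.08])): q=w2px(s,p); print(n,q,(q-[215,150])*5)
E
```

```text
TCP px [257.85074971 232.86972362]
252 228 [ 0.5798 -0.1265  0.0739] tool [42.6 -4.5 16. ]
262 228 [ 0.581  -0.1342  0.0748] tool [41.3  3.3 15.4]
252 230 [ 0.5789 -0.1265  0.0752] tool [42.  -4.5 17.4]
262 230 [ 0.5781 -0.1343  0.0746] tool [42.9  3.3 17.8]
252 232 [ 0.5755 -0.1265  0.0747] tool [44.2 -4.5 20.1]
262 232 [ 0.5759 -0.1343  0.075 ] tool [43.7  3.3 19.9]
252 234 [ 0.5731 -0.1264  0.0749] tool [45.1 -4.5 22.4]
262 234 [ 0.5732 -0.1344  0.075 ] tool [45.   3.4 22.3]
252 236 [ 0.5696 -0.1264  0.0745] tool [47.3 -4.6 25.1]
262 236 [ 0.5684 -0.1344  0.0736] tool [48.6  3.4 25.8]
252 238 [ 0.5667 -0.1264  0.0745] tool [48.7 -4.6 27.6]
262 238 [ 0.5669 -0.1344  0.0746] tool [48.5  3.4 27.6]
252 240 [ 0.6395 -0.1277  0.1246] tool [-31.   -3.  -10.6]
262 240 [ 0.6389 -0.1329  0.1243] tool [-30.4   2.1 -10.3]
252 242 [ 0.6412 -0.1278  0.127 ] tool [-33.9  -3.  -10.9]
262 242 [ 0.6396 -0.1329  0.1259] tool [-32.2   2.1 -10.1]
252 244 [ 0.6416 -0.1278  0.1284] tool [-35.3  -3.  -10.5]
262 244 [ 0.6415 -0.1328  0.1284] tool [-35.2   2.  -10.5]
252 246 [ 0.6429 -0.1278  0.1304] tool [-37.7  -2.9 -10.7]
262 246 [ 0.6418 -0.1328  0.1298] tool [-36.6   2.  -10.1]
252 248 [ 0.6448 -0.1279  0.1328] tool [-40.7  -2.9 -11.2]
262 248 [ 0.6463 -0.1327  0.1337] tool [-42.2   1.9 -12. ]
tcp [294.1294324 216.7026831] [395.647162   333.51341552]
corner [297.33604883 217.68050616] [411.68024414 338.40253079]
pad [296.45060812 222.5676616 ] [407.2530406  362.83830801]
```

```bash
python3 - <<'E'
from h import *
M=tool();s=load('s3')
z=s['range_z']
for (x,y) in [(420,300),(430,300),(440,300),(425,290),(435,285),(450,305),(440,310),(425,305)]:
    u,v=x/5+215-.4,y/5+150-.4; p=px2w(s,u,v); print(x,y,p.round(4),'tool',(M[:3,:3].T@(p-M[:3,3])*1000).round(1))
r=load('w3')
# tip: plane z_tool=-.011 at last rows
for v in (237.5,238.5,239.5):
    o,d=fray(r,257,v); Q=M[:3,:3].T; oo=Q@(o-M[:3,3]);dd=Q@d; t=(-.011-oo[2])/dd[2]; print(v,(oo+t*dd)*1000)
crop('s3',280,185,325,225,14,'tip')
E
```

```text
420 300 [ 0.6237 -0.1371  0.1316] tool [-29.2   6.3   6.6]
430 300 [ 0.6265 -0.1442  0.1369] tool [-35.1  13.5   6.7]
440 300 [ 0.6329 -0.1425  0.1343] tool [-36.   11.8  -0.1]
425 290 [ 0.6256 -0.1383  0.1391] tool [-36.6   7.5   8.7]
435 285 [ 0.6301 -0.1405  0.1435] tool [-42.7   9.7   7. ]
450 305 [ 0.638  -0.1446  0.1315] tool [-36.2  13.8  -5.9]
440 310 [ 0.6345 -0.1399  0.1248] tool [-28.6   9.1  -6.2]
425 305 [ 0.6256 -0.14    0.1301] tool [-28.8   9.2   4.2]
237.5 [-28.88807431  -0.48975395 -11.        ]
238.5 [-30.0579188  -0.4882601 -11.       ]
239.5 [-31.21201701  -0.48678738 -11.        ]
```

View pics/tip.png

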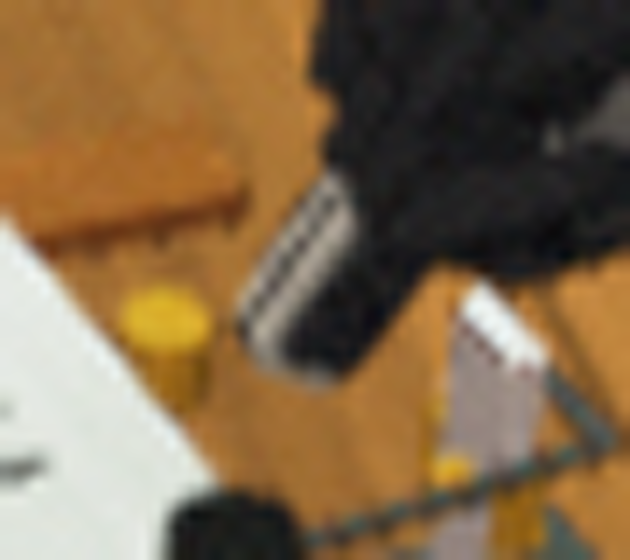

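Both cameras put the real fingertips about 29 mm short of the stated TCP, so I'll use the tip I measured. I'll refine the pad centre and move to just above it.

```bash
cat >> h.py <<'E'
TIP=np.array([-.029,0,-.011])
def tcp_tip(corner,Rg): return np.array(corner)-Rg@TIP
def tip(M=None):
    M=tool() if M is None else M; return M[:3,3]+M[:3,:3]@TIP
def jf(p,O=np.array([.505,-.156]),ya=np.radians(12)):
    ex=np.array([np.cos(ya),np.sin(ya)]);ey=np.array([-ex[1],ex[0]]);d=np.asarray(p)[:2]-O; return (np.array([d@ex-.06,d@ey-.06,p[2]])*1000).round(1)
E
python3 - <<'E'
from h import *
r=load('w3');g=cv2.cvtColor(r['img'],cv2.COLOR_RGB2GRAY)
m=np.zeros_like(g);
ys,xs=np.mgrid[0:384,0:512]
pts=[]
for v in range(165,215):
    for u in range(230,285):
        if g[v,u]<55:
            p=fw(r,u,v)
            if .077<p[2]<.084 and np.hypot(*(p[:2]-[.623,-.131]))<.03: pts.append(p)
pts=np.array(pts);print(len(pts),pts.mean(0),pts.min(0),pts.max(0))
M=tool();print('tip',tip(M)); np.save('pad.npy',pts.mean(0))
c=(pts.min(0)+pts.max(0))/2; c[2]=.088; print(c,goal(M,tcp_tip(c,tilt(np.pi,np.radians(30))),tilt(np.pi,np.radians(30))))
E
```

```text
802 [ 0.62686962 -0.12729256  0.08026068] [ 0.60891224 -0.14132179  0.07701208] [ 0.63674521 -0.11598252  0.08205467]
tip [ 0.63884866 -0.13080416  0.12270326]
[ 0.62282873 -0.12865215  0.088     ] (array([ 0.038 , -0.0023, -0.0032]), array([-0.0002, -0.0038, -0.0026]))
```

Emit:
{"method": "play_rows", "body": {"claw": [255, 255, 255, 255], "travel": [[0.02, -0.001, -0.002], [0.038, -0.002, -0.003], [0.038, -0.002, -0.003], [0.038, -0.002, -0.003]], "dr": [[0, 0, 0], [0, 0, 0], [0, 0, 0], [0, 0, 0]]}}

```text
time: 4.25
eef_pos: [0.5994, -0.1291, 0.0697]
tcp_rot: [-0.502, 0.001, 0.865, -0.001]
contact_force: [-0.1, -0.5, -0.3]
opening: -0.002
```

```bash
python3 - <<'E'
from h import *
M=tool();print('tip',tip(M),ctrl.get_state()['contact_force']); r=snap('wrist','w4'); snap('side','s4')
im=cv2.rotate(cv2.imread('pics/w4.png'),cv2.ROTATE_180);cv2.imwrite('pics/w4r.png',cv2.resize(im[100:384,130:400],None,fx=2.1,fy=2.1,interpolation=cv2.INTER_CUBIC))
crop('s4',265,180,325,240,10,'s4c')
print('1mm down =',M[:3,:3].T@[0,0,-.001])
E
```

```text
tip [ 0.62332346 -0.12906002  0.08942213] [-0.06819475 -0.47819488 -0.25495476]
1mm down = [ 8.68618788e-04 -2.86470268e-06 -4.95472698e-04]
```

View pics/w4r.png

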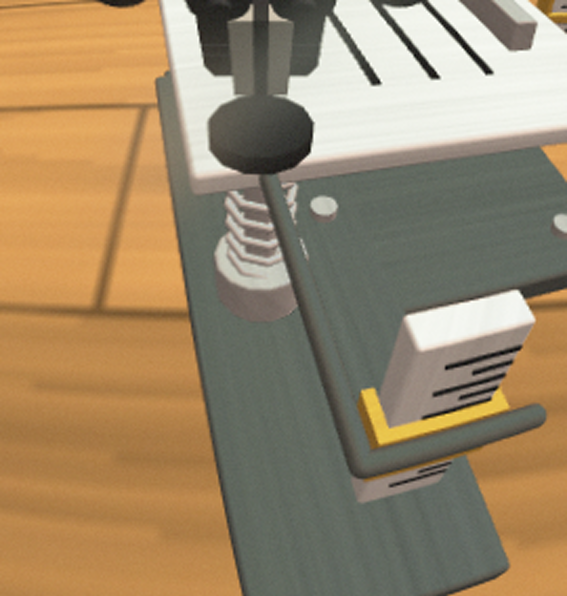

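View pics/s4c.png

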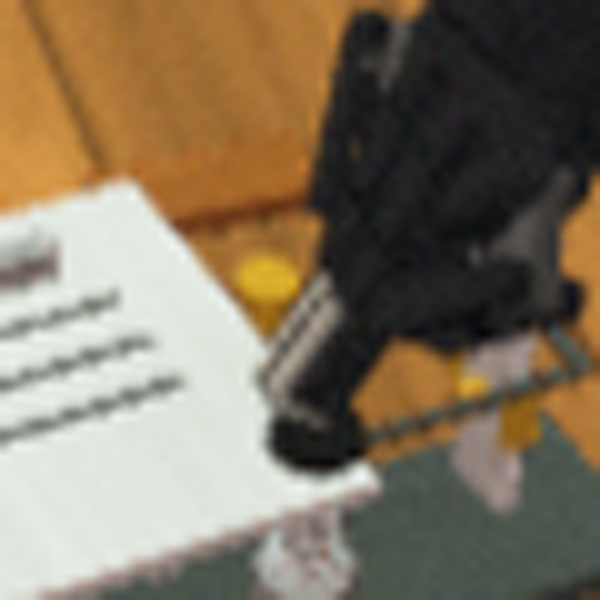

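The tip is about 9 mm above the pad, and in the side crop the gripper overlaps the post. Before pressing I'll check the gripper's clearance to the post by depth.

```bash
python3 - <<'E'
from h import *
s=load('s4');g=s['img'].astype(int)
P=[]
for v in range(180,240):
    for u in range(265,340):
        if g[v,u].max()<90:
            p=px2w(s,u,v)
            if p[2]>.09: P.append(p)
P=np.array(P); M=tool(); T=(P-M[:3,3])@M[:3,:3]
near=np.hypot(P[:,0]-.692,P[:,1]+.092)<.035
print(len(P),near.sum()); Q=P[near]; print(Q[np.argsort(Q[:,2])][:8].round(3))
i=np.argsort(P[:,2])[:12]; print(P[i].round(3))
i=np.argsort(P[:,0])[-8:]; print(P[i].round(3))
w=load('w4') # needle heights along bend
for (x,y) in [(420,461),(480,438),(520,420),(330,385)]:
    u=511-(130+x/2.1);v=383-(100+y/2.1); p=fw(w,u,v);print(p.round(4),jf(p))
E
```

```text
1063 4
[[ 0.658 -0.101  0.188]
 [ 0.657 -0.095  0.191]
 [ 0.659 -0.098  0.193]
 [ 0.659 -0.104  0.194]]
[[ 0.616 -0.138  0.093]
 [ 0.611 -0.136  0.093]
 [ 0.617 -0.142  0.097]
 [ 0.619 -0.143  0.097]
 [ 0.622 -0.144  0.097]
 [ 0.625 -0.143  0.099]
 [ 0.617 -0.142  0.1  ]
 [ 0.619 -0.143  0.101]
 [ 0.612 -0.138  0.101]
 [ 0.613 -0.135  0.102]
 [ 0.611 -0.143  0.102]
 [ 0.622 -0.142  0.103]]
[[ 0.71  -0.163  0.226]
 [ 0.71  -0.159  0.217]
 [ 0.711 -0.164  0.233]
 [ 0.712 -0.157  0.212]
 [ 0.712 -0.159  0.22 ]
 [ 0.712 -0.163  0.229]
 [ 0.716 -0.161  0.23 ]
 [ 0.718 -0.158  0.224]]
[ 0.7092 -0.0999  0.0705] [151.4 -47.6  70.5]
[ 0.706  -0.088   0.0715] [150.8 -35.3  71.5]
[ 0.704  -0.08    0.0735] [150.5 -27.   73.5]
[ 0.6932 -0.1156  0.0723] [132.5 -59.7  72.3]
```

Emit:
{"method": "play_rows", "body": {"claw": [255, 255, 255, 255, 255], "travel": [[0.004, 0, -0.0025], [0.007, 0, -0.004], [0.01, 0, -0.0057], [0.013, 0, -0.0074], [0.013, 0, -0.0074]], "dr": [[0, 0, 0], [0, 0, 0], [0, 0, 0], [0, 0, 0], [0, 0, 0]]}}

```text
time: 4.85
eef_pos: [0.6003, -0.1294, 0.0551]
tcp_rot: [-0.503, 0.001, 0.864, -0.001]
contact_force: [1.4, 1.1, 2.3]
opening: -0.004
```

```bash
cat >> h.py <<'E'
def look(f,box=(130,100,400,384),s=2.1,side=(215,150,345,270,5)):
    M=tool();st=ctrl.get_state();print('t',st['time'],'tip',tip(M).round(4),st['contact_force'].round(1)); r=snap('wrist','w'+f); snap('side','s'+f)
    im=cv2.rotate(cv2.imread('pics/w%s.png'%f),cv2.ROTATE_180);x0,y0,x1,y1=box;cv2.imwrite('pics/w%sr.png'%f,cv2.resize(im[y0:y1,x0:x1],None,fx=s,fy=s,interpolation=cv2.INTER_CUBIC))
    crop('s'+f,*side,'s%sc'%f)
def rp(r,x,y,box=(130,100,400,384),s=2.1):
    return fw(r,511-(box[0]+(x+.5)/s-.5),383-(box[1]+(y+.5)/s-.5))
E
python3 -c "
from h import *
look('5',box=(260,230,400,384),s=4)"
```

```text
t 4.85 tip [ 0.6242 -0.1293  0.0748] [1.4 1.1 2.3]
```

View pics/w5r.png

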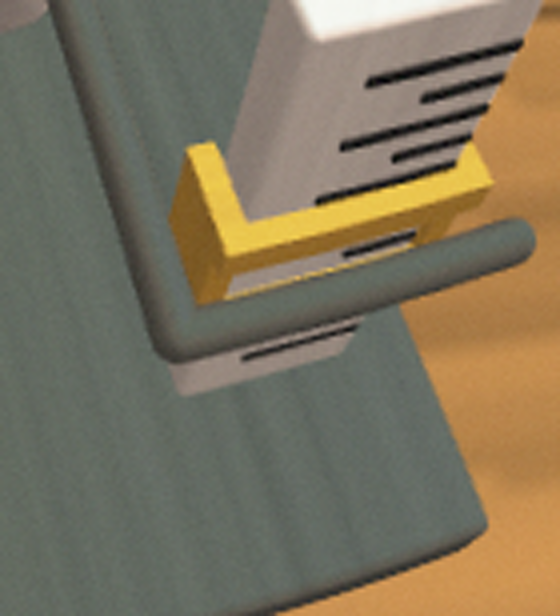

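View pics/s5c.png

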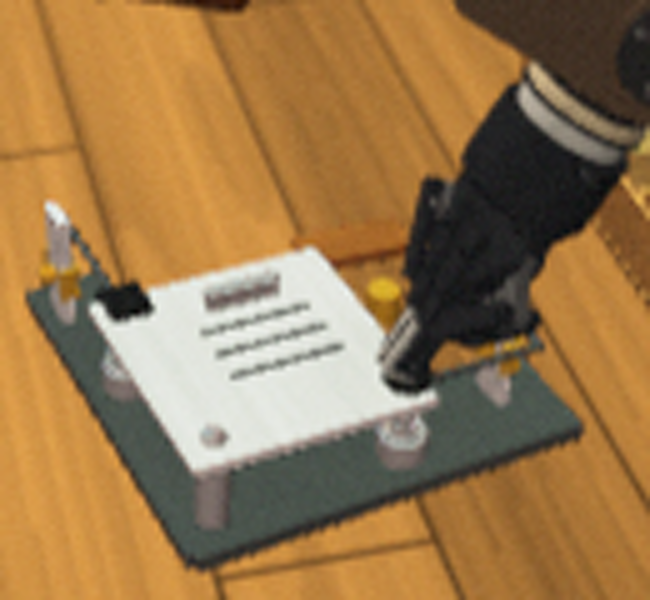

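The pad is in contact and sinking. In the wrist crop the needle, at about (350,275), now lies below the upper prong's image. I'll measure needle and prong heights by depth.

```bash
python3 - <<'E'
from h import *
r=load('w5');b=(260,230,400,384)
for n,q in dict(bend=(180,322),n1=(260,308),n2=(350,278),n3=(450,250),tipn=(515,235),pr_top=(320,225),pr_top2=(420,200),pr_left=(235,240),prongfront=(300,247),prongfront2=(380,225)).items():
    p=rp(r,*q,box=b,s=4);print(n,p.round(4),jf(p))
E
```

```text
bend [ 0.7083 -0.1108  0.0624] [148.2 -58.1  62.4]
n1 [ 0.7075 -0.1033  0.0628] [149.  -50.6  62.8]
n2 [ 0.705  -0.0943  0.0629] [148.5 -41.2  62.9]
n3 [ 0.703  -0.0836  0.063 ] [148.8 -30.3  63. ]
tipn [ 0.7023 -0.0764  0.0633] [149.5 -23.2  63.3]
pr_top [ 0.698  -0.0956  0.0609] [141.3 -41.1  60.9]
pr_top2 [ 0.696  -0.0846  0.0609] [141.6 -29.8  60.9]
pr_left [ 0.6989 -0.1043  0.0605] [140.5 -49.7  60.5]
prongfront [ 0.7005 -0.0981  0.0612] [143.2 -44.   61.2]
prongfront2 [ 0.6976 -0.0888  0.0592] [142.4 -34.3  59.2]
```

Emit:
{"method": "play_rows", "body": {"claw": [255, 255, 255, 255, 255], "travel": [[0.002, 0, -0.0011], [0.004, 0, -0.0022], [0.0056, 0, -0.0032], [0.0056, 0, -0.0032], [0.0056, 0, -0.0032]], "dr": [[0, 0, 0], [0, 0, 0], [0, 0, 0], [0, 0, 0], [0, 0, 0]]}}

```text
time: 5.45
eef_pos: [0.6004, -0.1296, 0.0493]
tcp_rot: [-0.503, 0.001, 0.864, -0.002]
contact_force: [0.5, 0.5, 3.1]
opening: 0.0
```

```bash
python3 -c "
from h import *
look('6',box=(260,230,400,384),s=4)"
```

```text
t 5.45 tip [ 0.6243 -0.1295  0.0691] [0.5 0.5 3.1]
```

View pics/w6r.png

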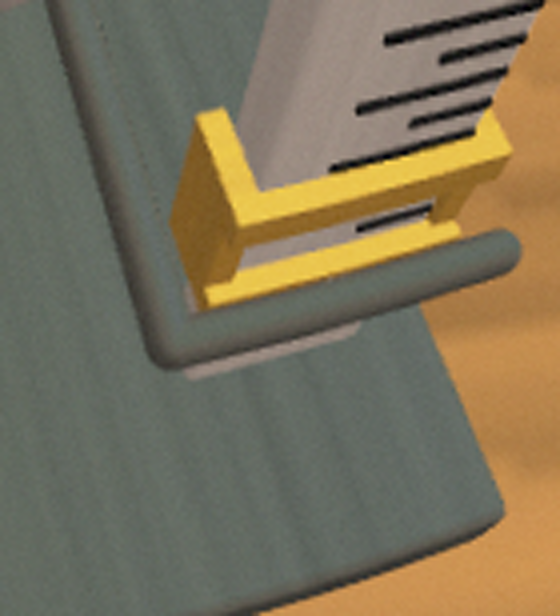

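```bash
python3 - <<'E'
from h import *
r=load('w6');b=(260,230,400,384)
for n,q in dict(bend=(180,330),n1=(260,313),n2=(350,288),n3=(450,262),tipn=(500,250),pr_top=(330,192),pr_top2=(430,165),low=(300,283),low2=(420,245),).items():
    p=rp(r,*q,box=b,s=4);print(n,p.round(4),jf(p))
E
```

```text
bend [ 0.708  -0.1106  0.0539] [148.  -57.8  53.9]
n1 [ 0.7067 -0.1028  0.0539] [148.4 -49.9  53.9]
n2 [ 0.7052 -0.0938  0.0548] [148.7 -40.8  54.8]
n3 [ 0.7029 -0.0826  0.0539] [148.9 -29.3  53.9]
tipn [ 0.7019 -0.0765  0.0534] [149.1 -23.2  53.4]
pr_top [ 0.698  -0.0963  0.0614] [141.2 -41.7  61.4]
pr_top2 [ 0.6958 -0.0856  0.0615] [141.3 -30.8  61.5]
low [ 0.699  -0.0954  0.0438] [142.4 -41.1  43.8]
low2 [ 0.6958 -0.0813  0.0442] [142.2 -26.6  44.2]
```

The needle surface is at about 54 mm, so its centre is near 52. The gap middle is near 50.2 in the same readings. I'll lower the tip 1 mm more and hold for a second.

Emit:
{"method": "play_rows", "body": {"claw": [255, 255, 255, 255, 255, 255, 255, 255, 255, 255, 255, 255], "travel": [[0.0009, 0, -0.0005], [0.0009, 0, -0.0005], [0.0009, 0, -0.0005], [0.0009, 0, -0.0005], [0.0009, 0, -0.0005], [0.0009, 0, -0.0005], [0.0009, 0, -0.0005], [0.0009, 0, -0.0005], [0.0009, 0, -0.0005], [0.0009, 0, -0.0005], [0.0009, 0, -0.0005], [0.0009, 0, -0.0005]], "dr": [[0, 0, 0], [0, 0, 0], [0, 0, 0], [0, 0, 0], [0, 0, 0], [0, 0, 0], [0, 0, 0], [0, 0, 0], [0, 0, 0], [0, 0, 0], [0, 0, 0], [0, 0, 0]]}}

```text
time: 6.75
eef_pos: [0.6004, -0.1296, 0.0483]
tcp_rot: [-0.503, 0.001, 0.864, -0.002]
contact_force: [1.0, -0.9, 4.2]
opening: 0.003
```

```bash
python3 - <<'E'
from h import *
look('7',box=(260,230,400,384),s=4)
r=load('w7');b=(260,230,400,384)
for n,q in dict(bend=(180,330),n1=(260,313),n2=(350,288),n3=(450,262)).items():
  for dy in (-8,0,8):
    p=rp(r,q[0],q[1]+dy,box=b,s=4);print(n,p.round(4),jf(p))
E
```

```text
t 6.75 tip [ 0.6243 -0.1295  0.0681] [ 1.  -0.9  4.2]
bend [ 0.7064 -0.1102  0.0511] [146.5 -57.   51.1]
bend [ 0.7077 -0.1104  0.0522] [147.7 -57.6  52.2]
bend [ 0.7085 -0.1105  0.052 ] [148.5 -57.8  52. ]
n1 [ 0.7059 -0.1027  0.053 ] [147.6 -49.6  53. ]
n1 [ 0.7064 -0.1026  0.0521] [148.1 -49.6  52.1]
n1 [ 0.7071 -0.1026  0.0519] [148.8 -49.8  51.9]
n2 [ 0.7033 -0.093   0.0517] [147.1 -39.6  51.7]
n2 [ 0.7525 -0.1289  0.156 ] [187.7 -85.  156. ]
n2 [ 0.7052 -0.0934  0.0521] [148.9 -40.4  52.1]
n3 [ 0.7015 -0.082   0.052 ] [147.6 -28.4  52. ]
n3 [ 0.7029 -0.0826  0.053 ] [148.9 -29.4  53. ]
n3 [ 0.7032 -0.0822  0.0516] [149.2 -29.   51.6]
```

View pics/w7r.png

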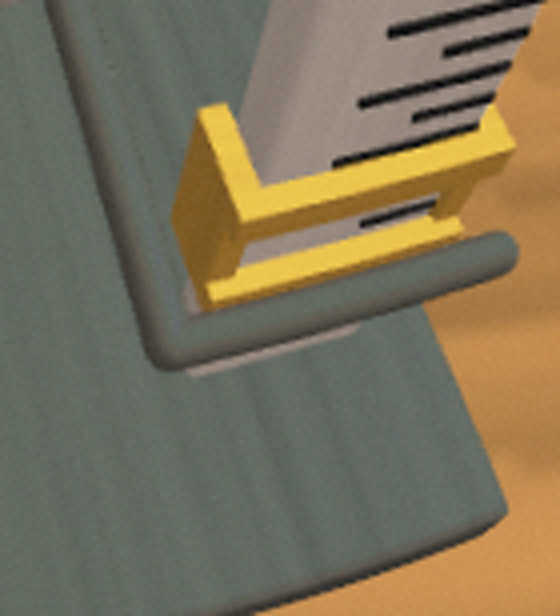

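View pics/s7c.png

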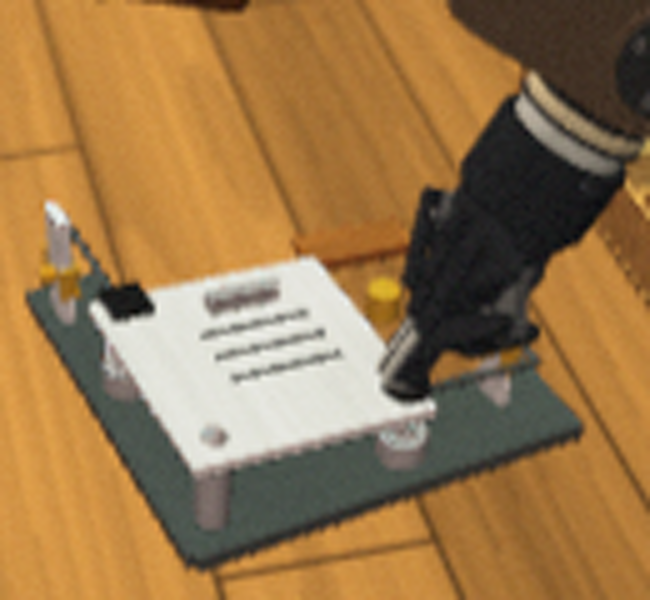

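The needle centre is now at about 50 mm, the middle of the gap, and it has been held for over a second. I'll hold a moment more, then let the corner rise and lift clear.

Emit:
{"method": "play_rows", "body": {"claw": [255, 255, 255, 255, 255, 255, 255, 255, 255, 255], "travel": [[0, 0, 0], [0, 0, 0], [-0.004, 0, 0.0023], [-0.008, 0, 0.0046], [-0.012, 0, 0.0069], [-0.02, 0, 0.0115], [-0.04, 0, 0.023], [-0.07, 0, 0.04], [-0.07, 0, 0.04], [-0.07, 0, 0.04]], "dr": [[0, 0, 0], [0, 0, 0], [0, 0, 0], [0, 0, 0], [0, 0, 0], [0, 0, 0], [0, 0, 0], [0, 0, 0], [0, 0, 0], [0, 0, 0]]}}

```text
time: 7.85
eef_pos: [0.6008, -0.1295, 0.1302]
tcp_rot: [-0.504, 0.002, 0.864, -0.002]
contact_force: [-0.4, -0.1, -0.6]
opening: 0.003
```

```bash
python3 - <<'E'
from h import *
look('8',box=(130,84,400,384),s=2)
M=tool();Rg=tilt(np.radians(-135),np.radians(30))
t,rv=goal(M,tcp_tip([.4805,-.040,.14],Rg),Rg);print(t,rv,M[:3,3],tcp_tip([.4805,-.040,.14],Rg))
E
```

```text
t 7.85 tip [ 0.6246 -0.1293  0.15  ] [-0.4 -0.1 -0.6]
[ 0.0735 -0.0722  0.1144] [-0.6815 -0.0039  0.3878] [ 0.59935573 -0.12900707  0.1277526 ] [ 0.46351085 -0.05698915  0.12038526]
```

View pics/w8r.png

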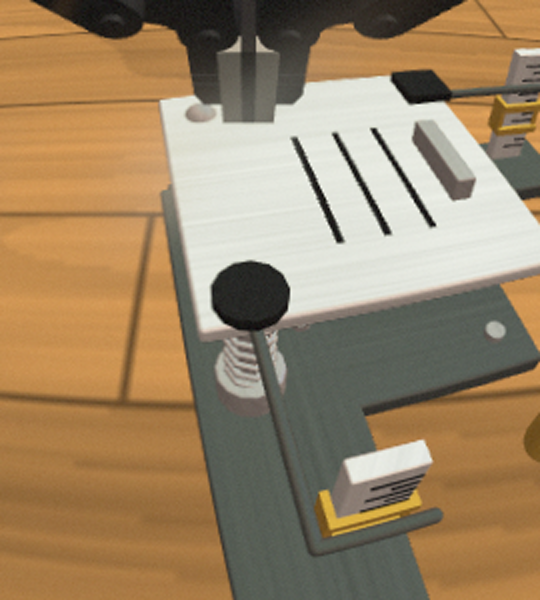

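The round corner is back at rest and its clip hasn't moved. Now I'll go to the hover over the square pad, turned so the camera sees the left clip.

Emit:
{"method": "play_rows", "body": {"claw": [255, 255, 255, 255, 255, 255, 255, 255, 255, 255], "travel": [[0.012, -0.012, 0.019], [0.024, -0.024, 0.038], [0.037, -0.036, 0.057], [0.049, -0.048, 0.076], [0.061, -0.06, 0.095], [0.0735, -0.072, 0.1145], [0.0735, -0.072, 0.1145], [0.0735, -0.072, 0.1145], [0.0735, -0.072, 0.1145], [0.0735, -0.072, 0.1145]], "dr": [[-0.114, -0.001, 0.065], [-0.227, -0.001, 0.13], [-0.341, -0.002, 0.194], [-0.454, -0.003, 0.258], [-0.568, -0.003, 0.323], [-0.681, -0.004, 0.388], [-0.681, -0.004, 0.388], [-0.681, -0.004, 0.388], [-0.681, -0.004, 0.388], [-0.681, -0.004, 0.388]]}}

```text
time: 8.95
eef_pos: [0.4644, -0.0579, 0.1205]
tcp_rot: [-0.462, -0.191, 0.8, -0.331]
contact_force: [0.8, 0.3, -0.0]
opening: -0.001
```

```bash
python3 - <<'E'
from h import *
print(tool().round(3),ctrl.get_state()['qpos'].round(2))
look('9',box=(0,0,512,384),s=1.55)
r=load('w9');print(fish(r,[.4805,-.04,.08]))
E
```

```text
[[-0.354  0.706 -0.614  0.464]
 [-0.353 -0.708 -0.611 -0.058]
 [-0.866  0.001  0.5    0.12 ]
 [ 0.     0.     0.     1.   ]] [-0.11  0.18  1.95 -0.41  1.38  0.83]
t 8.95 tip [ 0.4814 -0.0409  0.1401] [ 0.8  0.3 -0. ]
[255.20672545 160.28347104]
```

View pics/w9r.png

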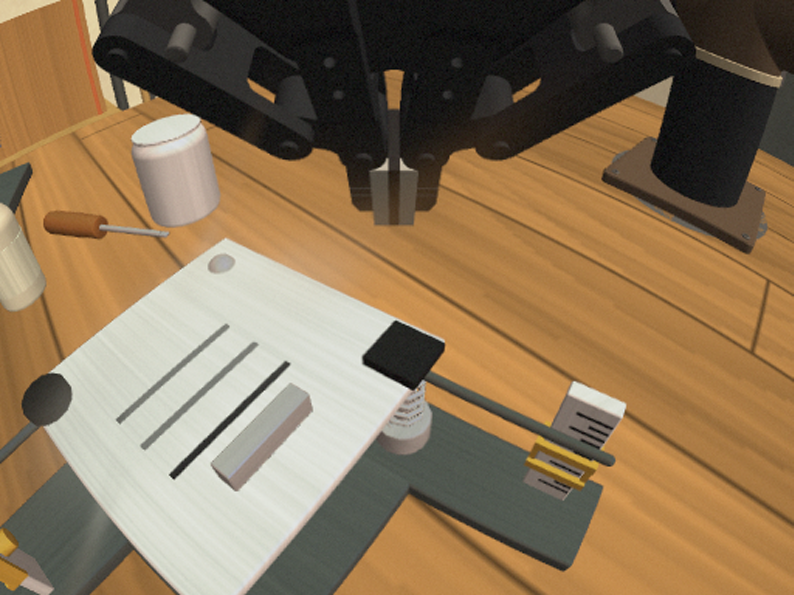

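View pics/s9c.png

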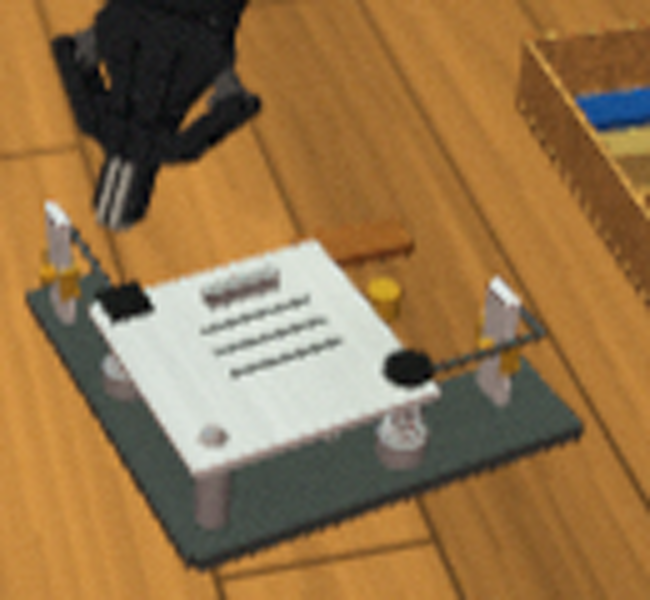

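The turned wrist picture shows the square pad's top centred at (404,350). The left clip's gap is at about (562,462), with the needle above it, and everything else is at rest.

```bash
python3 - <<'E'
from h import *
r=load('w9');b=(0,0,512,384);s=1.55
for n,q in dict(pad=(404,350),posttop=(600,393),needle=(570,446),needle2=(540,435),up=(560,450),up2=(565,459),low=(555,480),low2=(570,483)).items():
    p=rp(r,*q,box=b,s=s);print(n,p.round(4),jf(p))
q=(511-(404.5/1.55-.5),383-(350.5/1.55-.5));o,d=fray(r,*q);t=(.08-o[2])/d[2];c=o+t*d;print(c)
M=tool();T=c.copy();T[2]=.089;print(goal(M,M[:3,3]+T-tip(M)),'1mm down',M[:3,:3].T@[0,0,-.001])
im=cv2.rotate(cv2.imread('pics/w9.png'),cv2.ROTATE_180);cv2.imwrite('pics/w9z.png',cv2.resize(im[235:345,325:425],None,fx=5.4,fy=5.4,interpolation=cv2.INTER_CUBIC))
E
```

```text
pad [ 0.4799 -0.0363  0.0796] [-59.6  62.3  79.6]
posttop [0.4505 0.0398 0.0899] [-72.6 142.8  89.9]
needle [0.4668 0.0414 0.0727] [-56.3 141.   72.7]
needle2 [0.4692 0.0287 0.0706] [-56.6 128.1  70.6]
up [0.4598 0.0379 0.0557] [-63.9 139.1  55.7]
up2 [0.4611 0.042  0.0542] [-61.7 142.8  54.2]
low [0.4615 0.0435 0.0353] [-61.1 144.2  35.3]
low2 [0.4594 0.0501 0.0374] [-61.7 151.1  37.4]
[ 0.48015802 -0.03606558  0.08      ]
(array([ 0.0429, -0.0042, -0.0278]), array([0., 0., 0.])) 1mm down [ 8.66094557e-04 -7.56482211e-07 -4.99879632e-04]
```

View pics/w9z.png

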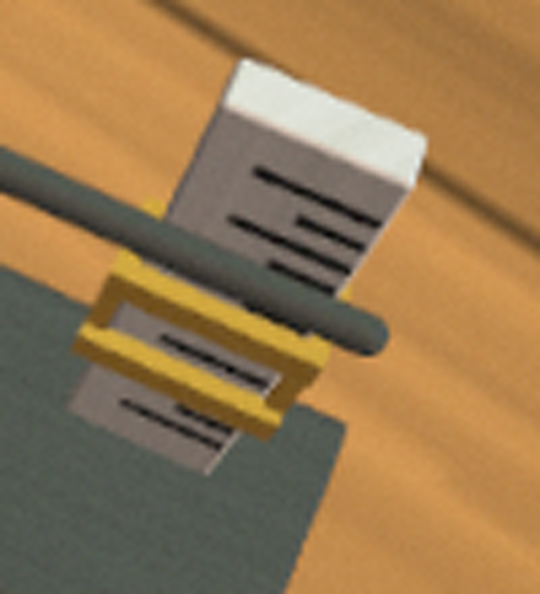

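Emit:
{"method": "play_rows", "body": {"claw": [255, 255, 255, 255, 255], "travel": [[0.022, -0.002, -0.014], [0.043, -0.0035, -0.0275], [0.043, -0.0035, -0.0275], [0.043, -0.0035, -0.0275], [0.043, -0.0035, -0.0275]], "dr": [[0, 0, 0], [0, 0, 0], [0, 0, 0], [0, 0, 0], [0, 0, 0]]}}

```text
time: 9.55
eef_pos: [0.4646, -0.0541, 0.0707]
tcp_rot: [-0.463, -0.19, 0.8, -0.331]
contact_force: [-1.4, -0.3, 0.3]
opening: -0.002
```

```bash
python3 - <<'E'
from h import *
look('10',box=(200,134,450,384),s=2.4)
M=tool();print('1mm down',M[:3,:3].T@[0,0,-.001])
E
```

```text
t 9.55 tip [ 0.4816 -0.0371  0.0904] [-1.4 -0.3  0.3]
1mm down [ 8.66894639e-04 -2.98175110e-06 -4.98482491e-04]
```

View pics/w10r.png

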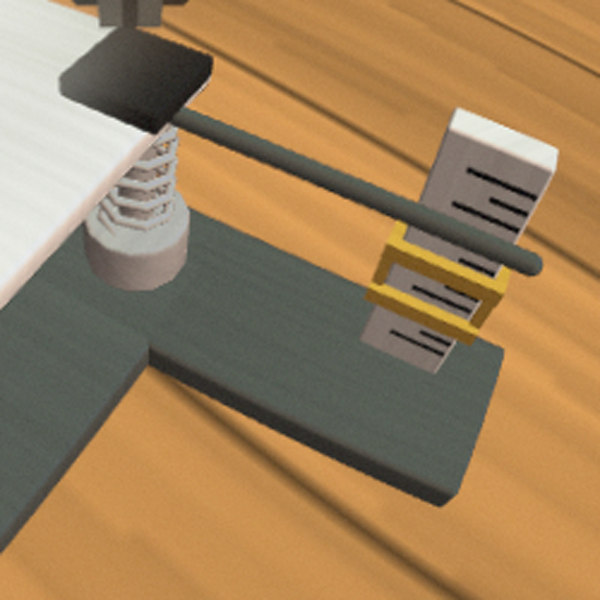

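View pics/s10c.png

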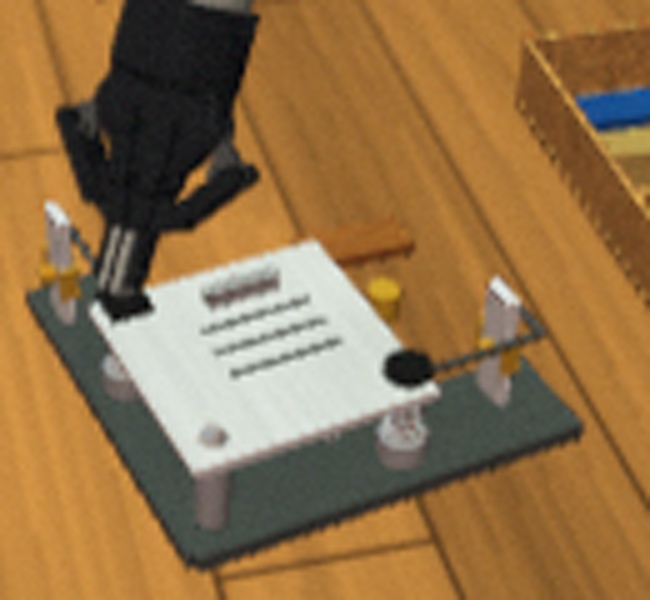

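Emit:
{"method": "play_rows", "body": {"claw": [255, 255, 255, 255, 255, 255], "travel": [[0.005, 0, -0.003], [0.009, 0, -0.005], [0.0125, 0, -0.007], [0.0156, 0, -0.009], [0.0156, 0, -0.009], [0.0156, 0, -0.009]], "dr": [[0, 0, 0], [0, 0, 0], [0, 0, 0], [0, 0, 0], [0, 0, 0], [0, 0, 0]]}}

```text
time: 10.25
eef_pos: [0.4649, -0.054, 0.0531]
tcp_rot: [-0.463, -0.19, 0.8, -0.331]
contact_force: [1.0, 2.1, 4.0]
opening: -0.002
```

```bash
python3 - <<'E'
from h import *
look('11',box=(325,184,445,334),s=4)
E
```

```text
t 10.25 tip [ 0.4819 -0.037   0.0727] [1.  2.1 4. ]
```

View pics/w11r.png

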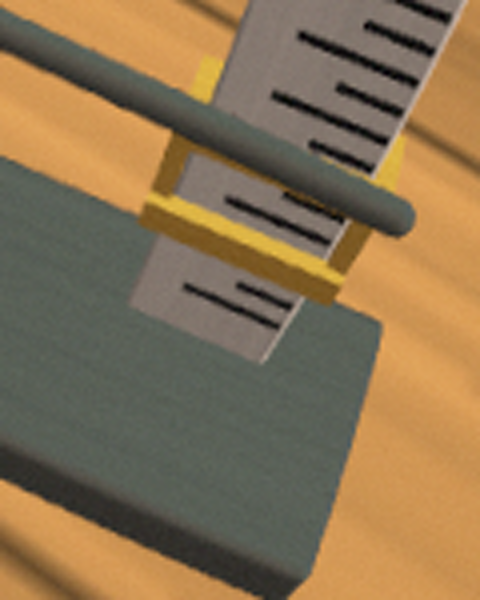

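View pics/s11c.png

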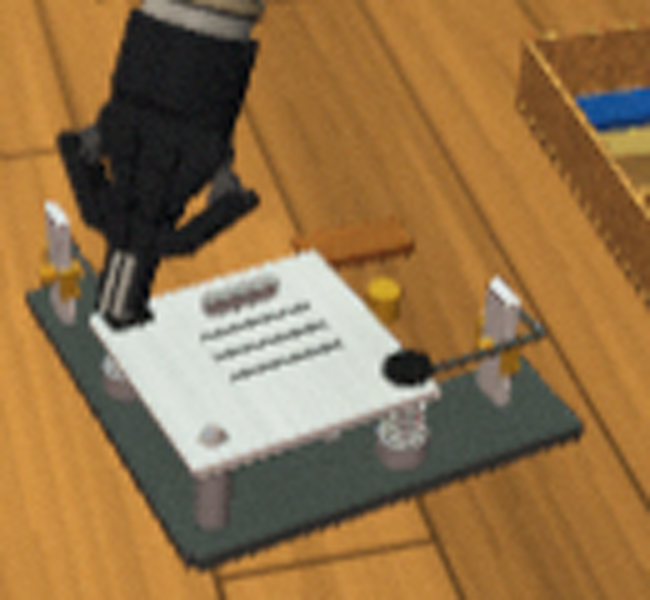

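The square pad is sinking on its own. In the crop the needle now crosses in front of the upper prong, at about (270,150), and the lower prong's top edge is at (240,240).

```bash
python3 - <<'E'
from h import *
b=(325,184,445,334);r=load('w11')
for n,q in dict(n1=(100,75),n2=(200,122),n3=(270,155),n4=(340,186),lowtop=(200,222),lowtop2=(240,240),lowtop3=(310,270),lowfront=(250,258),arm=(393,165),arm2=(208,72)).items():
    p=rp(r,*q,box=b,s=4);print(n,p.round(4),jf(p))
print('w10')
b=(200,134,450,384);r=load('w10')
for n,q in dict(n=(430,222),n2=(480,245),uptop=(440,257),uptop2=(400,238),upfront=(430,262),lowtop=(410,305),lowtop2=(390,295),post=(500,135)).items():
    p=rp(r,*q,box=b,s=2.4);print(n,p.round(4),jf(p))
E
```

```text
n1 [0.4709 0.0175 0.0616] [-57.3 116.8  61.6]
n2 [0.4676 0.0306 0.0603] [-57.8 130.3  60.3]
n3 [0.4661 0.0401 0.0602] [-57.3 139.9  60.2]
n4 [0.4638 0.0494 0.0597] [-57.6 149.4  59.7]
lowtop [0.462  0.0348 0.0392] [-62.4 135.6  39.2]
lowtop2 [0.4607 0.0408 0.039 ] [-62.4 141.7  39. ]
lowtop3 [0.458  0.0512 0.0384] [-62.9 152.4  38.4]
lowfront [0.4609 0.0432 0.0373] [-61.7 144.   37.3]
arm [0.4514 0.0537 0.0562] [-68.8 156.3  56.2]
arm2 [0.4541 0.0262 0.056 ] [-71.9 128.7  56. ]
w10
n [0.4674 0.0349 0.0725] [-57.1 134.5  72.5]
n2 [0.4643 0.0462 0.0714] [-57.8 146.3  71.4]
uptop [0.4587 0.0389 0.056 ] [-64.8 140.3  56. ]
uptop2 [0.4603 0.0286 0.056 ] [-65.3 129.9  56. ]
upfront [0.461  0.0376 0.0554] [-62.8 138.5  55.4]
lowtop [0.4622 0.0381 0.0399] [-61.5 138.8  39.9]
lowtop2 [0.4629 0.0326 0.0399] [-61.9 133.2  39.9]
post [0.4539 0.039  0.0903] [-69.4 141.4  90.3]
```

Emit:
{"method": "play_rows", "body": {"claw": [255, 255, 255, 255, 255, 255], "travel": [[0.002, 0, -0.0012], [0.004, 0, -0.0023], [0.006, 0, -0.0034], [0.0065, 0, -0.0037], [0.0065, 0, -0.0037], [0.0065, 0, -0.0037]], "dr": [[0, 0, 0], [0, 0, 0], [0, 0, 0], [0, 0, 0], [0, 0, 0], [0, 0, 0]]}}

```text
time: 10.95
eef_pos: [0.4651, -0.0541, 0.0458]
tcp_rot: [-0.463, -0.19, 0.8, -0.331]
contact_force: [0.1, 1.6, 4.4]
opening: -0.003
```

```bash
python3 - <<'E'
from h import *
look('12',box=(325,184,445,334),s=4)
E
```

```text
t 10.95 tip [ 0.482  -0.0371  0.0655] [0.1 1.6 4.4]
```

View pics/w12r.png

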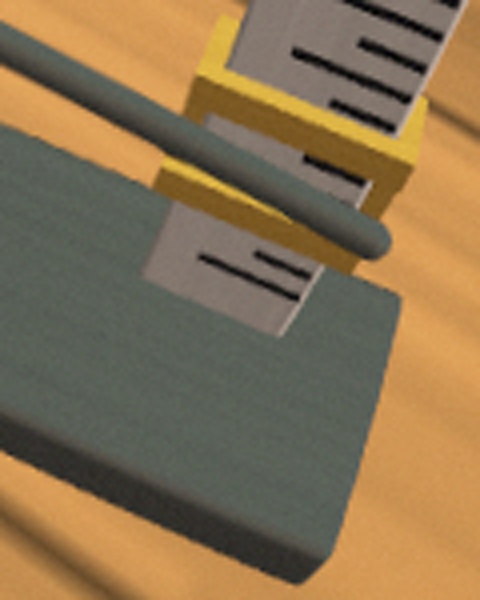

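```bash
python3 - <<'E'
from h import *
b=(325,184,445,334);r=load('w12')
for n,q in dict(n1=(100,92),n2=(200,145),n25=(240,167),n3=(270,183),n4=(340,222),uptop=(300,105),uptop2=(250,85),upfront=(300,125),lowtop=(190,175),low2=(175,190)).items():
    p=rp(r,*q,box=b,s=4);print(n,p.round(4),jf(p))
E
```

```text
n1 [0.4708 0.018  0.0516] [-57.3 117.3  51.6]
n2 [0.4671 0.0315 0.0491] [-58.1 131.3  49.1]
n25 [0.4671 0.0373 0.0494] [-56.9 136.9  49.4]
n3 [0.4649 0.0413 0.0477] [-58.2 141.3  47.7]
n4 [0.4635 0.0514 0.047 ] [-57.4 151.5  47. ]
uptop [0.4596 0.0399 0.0564] [-63.7 141.   56.4]
uptop2 [0.46   0.0331 0.0554] [-64.7 134.3  55.4]
upfront [0.4593 0.0409 0.0534] [-63.7 142.1  53.4]
lowtop [0.4617 0.0307 0.0381] [-63.6 131.6  38.1]
low2 [0.4632 0.0299 0.0358] [-62.2 130.5  35.8]
```

The needle centre is at about 46 mm against a gap middle of about 45. I'll lower the tip 0.6 mm and hold.

Emit:
{"method": "play_rows", "body": {"claw": [255, 255, 255, 255, 255, 255, 255, 255, 255, 255, 255, 255, 255], "travel": [[0.0005, 0, -0.0003], [0.0005, 0, -0.0003], [0.0005, 0, -0.0003], [0.0005, 0, -0.0003], [0.0005, 0, -0.0003], [0.0005, 0, -0.0003], [0.0005, 0, -0.0003], [0.0005, 0, -0.0003], [0.0005, 0, -0.0003], [0.0005, 0, -0.0003], [0.0005, 0, -0.0003], [0.0005, 0, -0.0003], [0.0005, 0, -0.0003]], "dr": [[0, 0, 0], [0, 0, 0], [0, 0, 0], [0, 0, 0], [0, 0, 0], [0, 0, 0], [0, 0, 0], [0, 0, 0], [0, 0, 0], [0, 0, 0], [0, 0, 0], [0, 0, 0], [0, 0, 0]]}}

```text
time: 12.35
eef_pos: [0.4651, -0.0541, 0.0454]
tcp_rot: [-0.463, -0.19, 0.8, -0.331]
contact_force: [0.0, 1.8, 5.6]
opening: 0.002
```

```bash
python3 - <<'E'
from h import *
look('13',box=(325,184,445,334),s=4)
b=(325,184,445,334);r=load('w13')
for n,q in dict(n1=(100,92),n2=(200,145),n25=(240,167),n3=(270,183),n4=(340,222)).items():
  print(n,[jf(rp(r,q[0],q[1]+dy,box=b,s=4)).tolist() for dy in (-4,0,4)])
E
```

```text
t 12.35 tip [ 0.482  -0.0371  0.0651] [0.  1.8 5.6]
n1 [[-58.6, 116.9, 50.6], [-57.3, 117.2, 51.1], [50.2, 131.3, 152.3]]
n2 [[-58.4, 131.1, 49.0], [-57.8, 131.2, 49.0], [-57.1, 131.4, 49.0]]
n25 [[-58.5, 136.8, 48.0], [-57.7, 137.0, 48.2], [-57.3, 137.1, 48.0]]
n3 [[-57.8, 141.0, 48.2], [-58.5, 141.3, 46.9], [50.2, 131.3, 152.3]]
n4 [[-58.1, 151.4, 46.5], [-57.6, 151.5, 46.4], [-56.9, 151.7, 46.4]]
```

View pics/w13r.png

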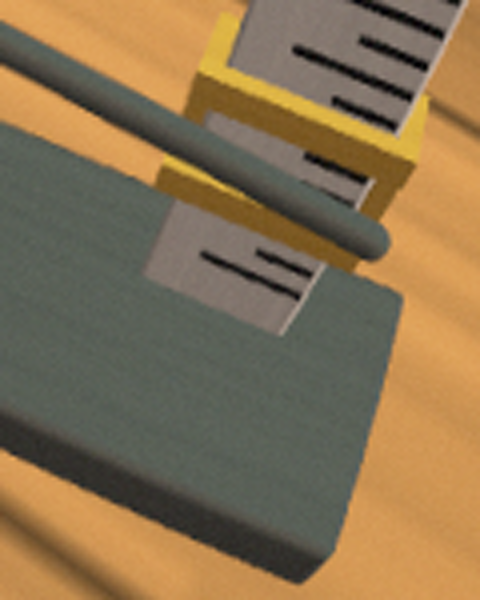

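View pics/s13c.png

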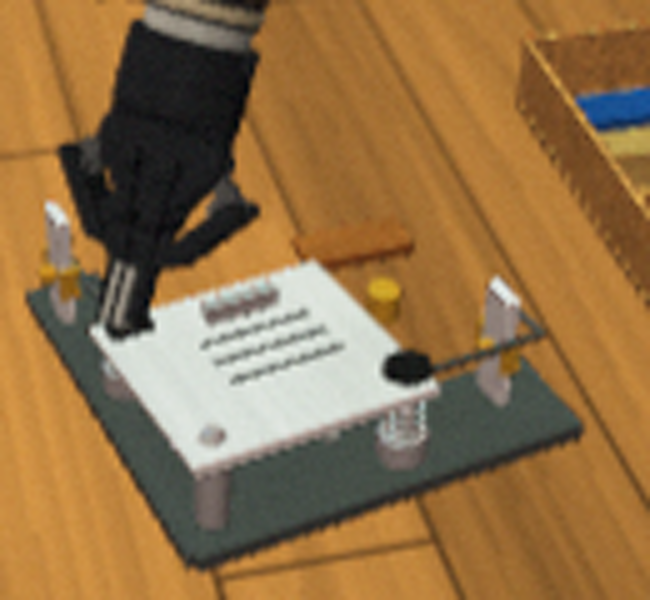

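The needle centre is at about 45.4 mm, inside the gap (39–51), and it has been held for over a second. I'll hold briefly, then release slowly and lift clear.

Emit:
{"method": "play_rows", "body": {"claw": [255, 255, 255, 255, 255, 255, 255, 255, 255, 255, 255, 255], "travel": [[0, 0, 0], [0, 0, 0], [-0.004, 0, 0.0023], [-0.008, 0, 0.0046], [-0.012, 0, 0.0069], [-0.016, 0, 0.0092], [-0.025, 0, 0.0144], [-0.05, 0, 0.029], [-0.085, 0, 0.049], [-0.085, 0, 0.049], [-0.085, 0, 0.049], [-0.085, 0, 0.049]], "dr": [[0, 0, 0], [0, 0, 0], [0, 0, 0], [0, 0, 0], [0, 0, 0], [0, 0, 0], [0, 0, 0], [0, 0, 0], [0, 0, 0], [0, 0, 0], [0, 0, 0], [0, 0, 0]]}}

```text
time: 13.65
eef_pos: [0.4638, -0.0538, 0.1425]
tcp_rot: [-0.463, -0.19, 0.8, -0.331]
contact_force: [-1.0, -0.5, -0.6]
opening: -0.0
```

```bash
python3 - <<'E'
from h import *
look('14',box=(0,0,512,384),s=1.55)
r=load('w14');M=None
# compare side images jig region start vs now
a=load('side0')['img'].astype(int);c=load('s14')['img'].astype(int);d=np.abs(a-c).max(2)
print('jig diff px',(d[205:270,220:335]>40).sum())
E
```

```text
t 13.65 tip [ 0.4808 -0.0369  0.1622] [-1.  -0.5 -0.6]
jig diff px 0
```

View pics/w14r.png

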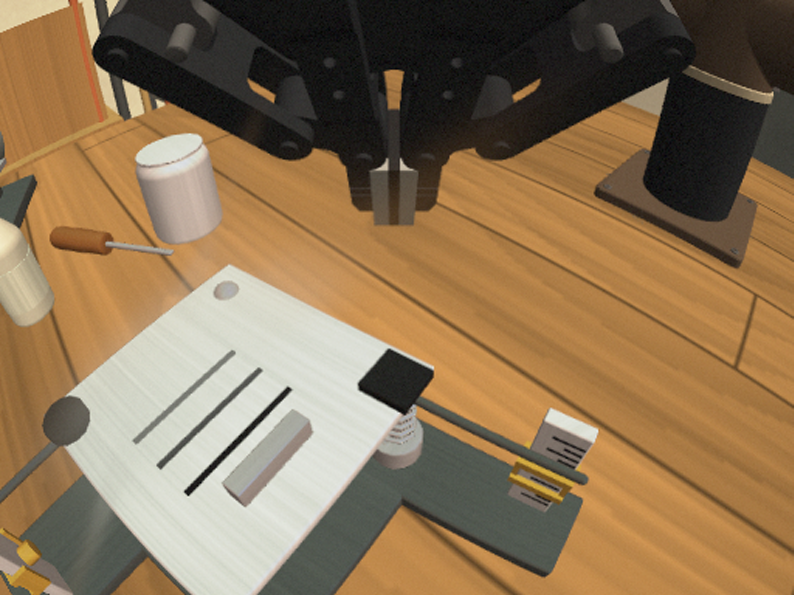

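View pics/s14c.png

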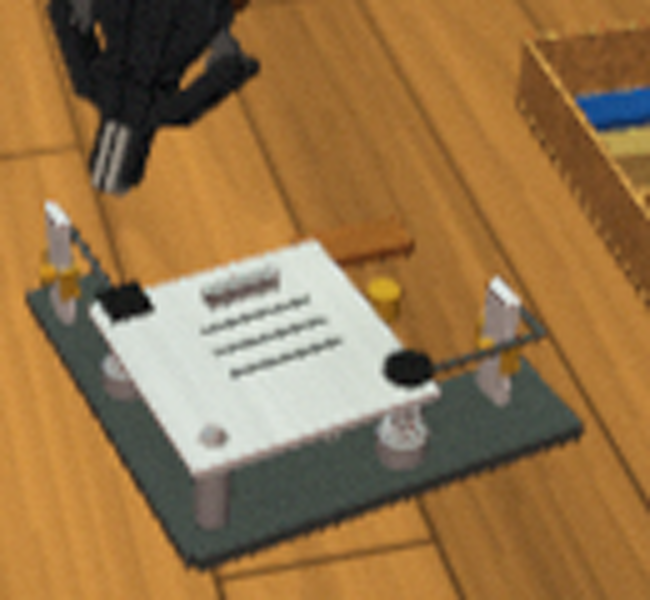

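Both corners are back at rest, both clips are where they were set, and the side view of the jig matches the start. The gripper is clear.

```bash
python3 -c "
from plant import ctrl
print(ctrl.sign_off())"
```

```text
the job is handed in; nothing more can be done
None
```

I pressed both pads in the order asked, held each needle in its clip's gap for over a second, and let each corner spring fully back before going on. I handed the job in at about 14 s.

| Pad | Needle centre held at (above bench) | Clip gap middle | Hold |
|---|---|---|---|
| Round | about 50 mm | about 50.2 mm | over 1 s |
| Square | about 45.4 mm | about 45 mm | over 1 s |

- **Needle position:** these heights come from the wrist camera's depth readings, good to about 1 mm. Neither needle went below its gap.
- **Final check:** both corners were back at rest. The jig area in the side view, including the clips and needles, showed no difference from the start picture. The gripper was in free air, and the press forces were only about 4–6 N.
- **Disagreement:** both cameras put the shut fingertips about 29 mm short of the stated TCP. I used the measured tip for the moves and the needle and clip images to set the depth.

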